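# Lift-out tray from the nest into the shelf bay

## Task

Lift the top tray (the one with the upright grip in its middle) straight out of the white tub, leaving the tub and the compartment tray beneath it where they are, and set it down upright on the open worktop and let go. Then take it again another way (an end wall serves well, as a hand on the grip will not pass under the shelf), raise it onto the floor board of the bay under the small bracketed shelf and slide it endways fully home against the back plate, lying flat and straight. Keep the tray level throughout and do not disturb the torch or the box of bulbs.

Things in the scene. Friction and masses are not known exactly. Their poses are not given: they have to be found in the camera images.
- tray_c (a point): The tray to move: centre of the loose grey lift-out tray, half-way up (35 above its underside). 180 long (x) x 130 wide (y) x 70 high (z up), 0.16 kg, empty, same either way round. Floor 4 thick; side walls 4 thick, 38 high. A divider 25 high, 4 thick runs across (along y) at mid-length. It starts in the tub on the compartment tray, its underside 36 above the worktop, about 6 of play all round.
- tray_grip (a point): Top centre of the grip, an upright plate in the middle of the tray: 40 long (along tray x), 12 thick (along y), rising from the tray floor; its top is 70 above the tray's underside, level with the end walls, 5 above the tub's rim at the start. In the tub the tray can be taken only here. The axes are the tray's.
- tray_end (a point): Top centre of one END wall of the tray, at tray x = -85.5 mm; the other end wall, alike, is at x = +85.5. Each is 9 thick (along x), 130 wide (along y), 70 high from the underside. The axes are the tray's.
- tub: White plastic open tub, loose, about 0.6 kg, 200 long (x) x 150 wide (y) x 101 high, walls 4 thick; origin at the centre of its underside, z up. The trays lie in it, their long sides along its x.
- under_tray: White plastic compartment tray in the bottom of the tub beneath the tray to move, 188 (x) x 138 (y) x 32 high, loose, about 0.15 kg; origin at the centre of its underside. It stays in the tub.
- bay: The bay, fixed: a small plywood shelf board on steel cheeks. Origin on the worktop midway across the mouth, below the shelf board's front edge; x points level INTO the bay, y across, z up. Floor board 10 thick, from x = -30 to the back. Shelf board from x = 0 inwards, its underside 108 and top 118 above the worktop. 154 wide between the cheeks; face of the back plate at x = 110.
- bay_home (a point): Where the tray's centre (tray_c) lies when the tray is home against the back plate: bay x = 20, y = 0, z = 45 mm; axes as the bay's. The tray's long side is along x, either way round; its near end then sticks 70 out of the mouth and its grip is under the shelf board.
- bulbs_c (a point): Bystander: centre of an open cardboard box, 150 x 150 x 45 high, with four pear-shaped bayonet bulbs standing in it to 110 high.
- torch_c (a point): Bystander: centre of the chrome pocket torch lying on the worktop, 120 long (its y), 30 thick.

How it is judged:
On the way, in this order (a step that is already met when the one before it is completed fails the run):
1. the tray is lifted out above the tub's rim (height (world z) of tray_c above 0.13 m), for 0.05 s.
2. the tray stands upright on the open worktop, let go and at rest (height (world z) of tray_c below 0.04 m and angle between tray_c's own z axis and vertical below 0.04 rad and horizontal distance between tray_c and tub above 0.14 m and linear speed of tray below 0.02 m/s and contact force between the fingers and tray below 0.1 N), for 0.1 s.
At the end, for the whole second after the job is handed in: The tray rests in the bay, upright (within 0.05 rad), flat on the floor board (height within 5 mm), its far end within 12 mm of the back plate, its long side straight along the bay (within 0.12 rad), between the cheeks, let go and still; the compartment tray lies flat in the bottom of the tub (x of tray_c in the frame of bay between 0.008 and 0.026 m and z of tray_c in the frame of bay between 0.04 and 0.05 m and y of tray_c in the frame of bay between -0.02 and 0.02 m and angle between tray_c's own z axis and vertical below 0.05 rad and angle between the x axis of tray_c and the x axis of bay, either way round below 0.12 rad and linear speed of tray below 0.02 m/s and horizontal distance between under_tray and tub below 0.012 m and height (world z) of under_tray below 0.012 m); the robot touches nothing.
It fails at once if the tray is tipped by more than 0.45 rad (angle between tray_c's own z axis and vertical above 0.45 rad).
It fails at once if the tub is shifted by more than 30 mm (distance of tub from where it was at the start of the episode above 0.03 m).
It fails at once if the compartment tray is shifted or lifted by more than 30 mm (distance of under_tray from where it was at the start of the episode above 0.03 m).
It fails at once if the torch or the box of bulbs is shifted by more than 20 mm (distance of any of torch_c, bulbs_c from where it was at the start of the episode above 0.02 m).
It also fails if it takes over 58 s, if anything falls off the work surface, if the arm or the gripper's body presses on something with over 40 N, if the wrist force passes 120 N, or if a joint passes its speed limit or range.

## Robot

A 6-joint arm with a two-finger parallel gripper is mounted at the origin on the work surface. World frame = base frame: x ahead of the robot, y to its left, z up, the work surface at z = 0. Lengths are in m, angles in rad, forces in N, time in s.
With the tool pointing down it reaches from about 0.35 to 0.925 m from the base axis. Payload 6.4 kg.
Tool frame: the origin (TCP) lies at the very end of the fingers, on their centre line; the grasp point (between the pads) lies 19 mm behind it (robot.grasp_offset is the z of the grasp point in the tool frame, in m); z points along the fingers, y is the line along which they close (so a half turn about z gives the same grasp; the last joint's range is limited). The gripper opens to 85 mm and grips with 20 to 120 N. Pads are 22 mm wide; open, the fingers measure 114 mm over their backs; the gripper's body (76 mm by 85 mm) begins 54 mm behind the grasp point. The pads swing forward as they close: fully open they stand 13 mm farther back than shut.
Start: joints at [-0.174, 0.245, 1.558, -0, 1.339, -0.174], TCP at [0.65, 0, 0.196] pointing down, gripper open.
Joint ranges: [-3.13, 3.13], [-1.02, 2.26], [0.13, 2.54], [-0.95, 4.09], [0.21, 2.88], [-2.74, 2.74]. Speed limits (rad/s): [2.57, 2.57, 3.14, 3.14, 3.14, 3.14].

## Interface

Orientations are given as a unit quaternion [x, y, z, w].
In Python, from plant import robot gives the robot as it stands.
- The arm moves only by the shell command python3 -m inch 'ROWS'. ROWS is a JSON object of lists of equal length, an entry for each row: "translation": the shift along the tool's x, y, z in mm, a list of three; "twist": the turn, a rotation vector about the tool's x, y, z in degrees, a list of three; "grip": the opening, from -1 (shut) to 1 (fully open), so that 0 is half open. In form: {"translation": [[dx, dy, dz], ...], "twist": [[ax, ay, az], ...], "grip": [grip, ...]}. A call has 1 to 12 rows; each row is the pose to reach, as a shift and turn from the pose commanded when the call began, along the tool's axes at that moment; what a row does not reach only later rows make up. A row lasts 1/8 s, in which the tool goes at most 62.5 mm and 10.7 degrees, less where a joint would pass 70% of its speed; a pose out of reach is approached as far as the arm can. A call with a gripper value outside its range is refused whole. The fingers move at their own pace and stop on an object; the grip force is fixed at half the most. Time passes only in rows, so rows that repeat a pose let the fingers close. It gives the time, the measured TCP pose, the force, the opening and the grip force at its end, in the units of the state.
- robot.get_state(): the state, without advancing time (a new reading comes with each control period).
- robot.read_camera(name): name is "scene" or "side" or "wrist"; returns a dict with "color" (400x640x3 uint8, red, green, blue), "range_z" (400x640 float32, m along the optical axis (not along the pixel's ray), 0 where there is no reading), "fx", "fy", "cx", "cy" (pixels), "eye" and "attitude" of the camera in the world. Camera axes: x right, y up, looking along -z (the intrinsics and any distortion apply to the point x, -y, -z); pixel columns grow to the right and rows downward; lengths in m; the calibration is good to about 2 mm. A picture is of the moment at which its call begins.
- robot.sign_off(): hands the job in; it is judged then, once.
The state is a dict: "clock": time; "q": joint angles; "joint_velocities": joint speeds; "joint_efforts": joint torques, N m; "tcp_pos": TCP position; "eef_rot": TCP orientation; "contact_force": force on the tool from outside, world axes, zero at the start; "ft_torque": the same for the moment, N m; "finger_gap": opening from 0.0 (shut) to 1.0 (fully open); "grip_force": force on a finger pad.
Only numpy, scipy, OpenCV 4.12 (cv2) and the standard library are available. Lean on these libraries where they do the work, as an engineer would, in place of code of your own. Each camera call takes 0.05 s, during which the arm holds its last target. There are 200 camera calls.

## Working session

There is one attempt and no reset: what is moved stays moved. The work goes in short steps, Python scripts to look and compute and a shell command to move; the robot and the scene stay as the last step left them, time stands still between calls to the robot, and variables do not carry over. Pictures are saved under pics/ and viewed, at most 10 in all, crops included, and the job is handed in when it is done.

```bash
mkdir -p pics; ls; cat > h.py <<'E'
import numpy as np,cv2
from scipy.spatial.transform import Rotation as R
from plant import robot
def cam(n):
    c=robot.read_camera(n)
    a=np.array(c["attitude"],float); c["R"]=a if a.shape==(3,3) else R.from_quat(a).as_matrix()
    c["eye"]=np.array(c["eye"],float)
    return c
def cloud(c):
    z=c["range_z"]; v,u=np.mgrid[0:z.shape[0],0:z.shape[1]]
    p=np.stack([(u-c["cx"])/c["fx"]*z,-(v-c["cy"])/c["fy"]*z,-z],-1)
    return p@c["R"].T+c["eye"]
def onplane(c,uv,h):
    uv=np.atleast_2d(uv).astype(float)
    d=np.stack([(uv[:,0]-c["cx"])/c["fx"],-(uv[:,1]-c["cy"])/c["fy"],-np.ones(len(uv))],-1)@c["R"].T
    return c["eye"]+d*((h-c["eye"][2])/d[:,2])[:,None]
E
python3 - <<'E'
from h import *
for n in("scene","side"):
    c=cam(n); print({k:(v if not isinstance(v,np.ndarray) or v.size<10 else v.shape) for k,v in c.items()})
    cv2.imwrite(f"pics/{n}0.png",c["color"][...,::-1]); np.savez(f"{n}0.npz",**c)
print(robot.get_state(),robot.grasp_offset)
E
```

```text
pics
{'color': (400, 640, 3), 'range_z': (400, 640), 'fx': 467.96762987480867, 'fy': 467.96762987480867, 'cx': 320.92754014630265, 'cy': 205.2790446525749, 'eye': array([ 1.2618903 , -0.49867074,  1.03600091]), 'attitude': array([0.30642063, 0.15190133, 0.43794371, 0.83140706]), 'R': array([[ 0.57026259, -0.63512757,  0.52097365],
       [ 0.82131038,  0.42862341, -0.37647208],
       [ 0.0158063 ,  0.64256901,  0.76606477]])}
{'color': (400, 640, 3), 'range_z': (400, 640), 'fx': 382.3519380519215, 'fy': 382.3519380519215, 'cx': 332.212826182803, 'cy': 201.93797289952016, 'eye': array([0.52546316, 0.57813436, 0.79064676]), 'attitude': array([-0.01395276,  0.34795012,  0.93615496, -0.0484761 ]), 'R': array([[-0.99491078,  0.08105254, -0.05985842],
       [-0.10047201, -0.75316157,  0.6501177 ],
       [ 0.00761063,  0.65282321,  0.75747207]])}
{'clock': 0.1, 'q': array([-1.74096886e-01,  2.45769017e-01,  1.55890110e+00,  1.97247195e-05,
        1.33868749e+00, -1.74103946e-01]), 'joint_velocities': array([ 0.00032428, -0.0021496 , -0.00351687, -0.00083361, -0.00040813,
       -0.00109888]), 'joint_efforts': array([-3.55783277e-04, -4.30672574e+01, -3.27129292e+01, -1.74035663e-04,
        2.81168803e-03, -2.06976699e-05]), 'tcp_pos': array([6.49437245e-01, 1.12554894e-04, 1.94869881e-01]), 'eef_rot': array([ 7.07105620e-01,  7.07107392e-01, -4.98622408e-04, -7.28171064e-04]), 'contact_force': array([-0.92008352, -0.37974417, -0.52534274]), 'ft_torque': array([ 0.00050981, -0.02927311,  0.02150502]), 'grip_force': 0.0, 'finger_gap': 0.9998419537151096} -0.0187
```

View images.

View pics/scene0.png

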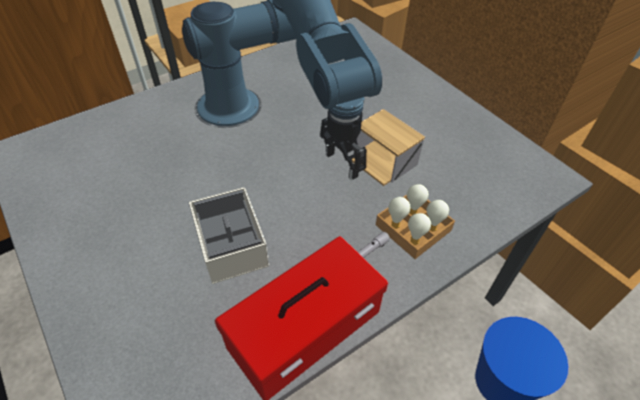

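View pics/side0.png

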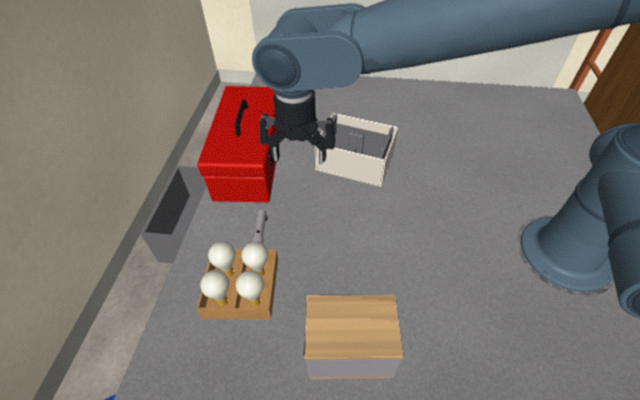

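```bash
cat > m.py <<'E'
from h import *
S={n:dict(np.load(f"{n}0.npz")) for n in("scene","side")}
for n,c in S.items():
    P=cloud(c); hsv=cv2.cvtColor(c["color"],cv2.COLOR_RGB2HSV); ok=c["range_z"]>0
    def rect(m,l):
        m=m&ok; k,lab,st,_=cv2.connectedComponentsWithStats(m.astype(np.uint8))
        if k<2: print(n,l,"none");return
        i=1+np.argmax(st[1:,4]); q=P[lab==i]
        r=cv2.minAreaRect((q[:,:2]*1000).astype(np.float32))
        print(n,l,len(q),"c",np.round(r[0],1),"sz",np.round(r[1],1),"ang",round(r[2],1),"z med",np.round(np.percentile(q[:,2],[5,50,95])*1000,1),"bbox",st[i,:4])
    X,Y,Z=P[...,0],P[...,1],P[...,2]; H,Sa,V=cv2.split(hsv)
    box=lambda x0,x1,y0,y1:(X>x0)&(X<x1)&(Y>y0)&(Y<y1)
    wood=(H>8)&(H<25)&(Sa>80)
    rect(wood&(abs(Z-.118)<.008)&box(.3,1,0,.6),"shelf")
    rect(wood&(Z<.025)&(Z>0.003)&box(.3,.75,0,.6),"floorboard")
    rect((abs(Z-.101)<.006)&box(.3,1,-.6,-.05)&(Sa<60),"tubrim")
    rect((V<130)&(Z>.03)&(Z<.09)&box(.3,1,-.6,-.05)&(Sa<60),"trayinside")
    rect((H<8)&(Sa>150)&(Z>.05)&box(.3,1.2,-.6,.4),"toolbox")
    rect(wood&(Z<.055)&(Z>.01)&box(.7,1.2,-.3,.4),"bulbs")
    rect((Z>.012)&(Z<.04)&(Sa<60)&box(.7,1,-.2,.25),"torch")
    # tray top edges/grip z ~ 0.106
c=S["scene"];P=cloud(c)
for u,v in [(230,225),(228,232),(375,165),(365,165),(385,178),(400,178),(420,150),(375,243)]: print(u,v,np.round(P[v,u]*1000))
E
python3 m.py
```

```text
scene shelf 1549 c [513.1 287.4] sz [174.1 123.6] ang 5.8 z med [112.7 116.2 119.4] bbox [361 110  63  46]
scene floorboard 892 c [516.9 259.8] sz [ 92.3 187.9] ang 50.1 z med [ 5.   8.3 12.1] bbox [364 141  31  44]
scene tubrim 951 c [ 535.3 -270. ] sz [150.  205.1] ang 76.4 z med [ 95.8 100.2 105.7] bbox [189 188  77  75]
scene trayinside 2414 c [ 528.4 -263.8] sz [138.3 182.1] ang 78.0 z med [36.  41.7 83.4] bbox [193 191  70  63]
scene toolbox 12896 c [ 850.9 -241.4] sz [169.1 347.4] ang 4.2 z med [ 82.3 144.3 147.3] bbox [216 237 172 158]
scene bulbs 954 c [768.2 175.3] sz [150.  155.2] ang 5.3 z med [11.8 29.5 44.7] bbox [376 210  79  48]
scene torch 302 c [757.5  39.2] sz [29.7 99.3] ang 1.8 z med [15.  23.3 29.3] bbox [358 232  31  25]
side shelf 5912 c [512.9 289.7] sz [169.1 118.2] ang 6.4 z med [116.8 118.9 120.7] bbox [305 295  98  64]
side floorboard 290 c [724.9 199.3] sz [50.5 54.4] ang 1.6 z med [ 3.5  5.8 21.1] bbox [244 283  27  25]
side tubrim 451 c [ 534.8 -269.2] sz [155.2 200.1] ang 76.5 z med [ 95.5 100.6 105.8] bbox [331 112  68  51]
side trayinside 1037 c [ 536.  -289.7] sz [ 91.1 155.9] ang 76.3 z med [39.9 45.4 79.3] bbox [334 121  53  36]
side toolbox 5748 c [ 844.  -182.5] sz [204.3 462.8] ang 15.4 z med [ 66.6 146.8 149.3] bbox [197  86  78 106]
side bulbs 758 c [769.8 230.3] sz [135.2  47.6] ang 5.5 z med [12.2 33.5 47.1] bbox [197 290  67  27]
side torch 296 c [761.3  17.3] sz [ 27.5 104.3] ang 7.8 z med [19.3 26.  30.4] bbox [252 209  15  35]
230 225 [ 504. -250.   39.]
228 232 [ 556. -276.   85.]
375 165 [524. 237.   9.]
365 165 [720.  10. 300.]
385 178 [582. 229.   7.]
400 178 [602. 274.  -2.]
420 150 [589. 352.  63.]
375 243 [760.  44.  22.]
```

```bash
python3 - <<'E'
import cv2
a=cv2.imread("pics/scene0.png"); b=cv2.imread("pics/side0.png")
x=cv2.resize(a[95:195,310:440],(780,600),interpolation=cv2.INTER_CUBIC)[:300*2]
t=cv2.resize(a[175:285,180:280],(400,440)); s=cv2.resize(b[285:385,290:415],(400,320)); q=cv2.resize(a[95:195,310:440],(400,308))
import numpy as np
out=np.zeros((600,800,3),np.uint8); out[:440,:400]=t; out[:320-12,400:]=s[:308]; out[308-0:600,400:]=q[:292]
cv2.imwrite("pics/crop0.png",out)
E
```

```text
(no output)
```

View pics/crop0.png

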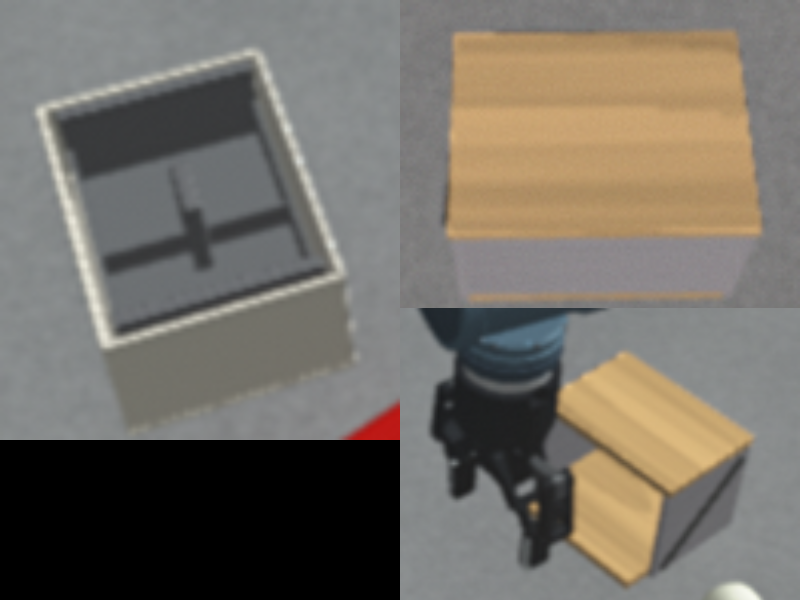

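The scene view shows the tub at about (230,228) with the grip at (228,230), the bay at (390,145) with its mouth facing −y, the bulbs at (415,220) and the torch at (375,243). There is also a red toolbox at (300,310). I'll move above the tub and look with the wrist camera.

```bash
python3 -m inch '{"translation":[[-50,-20,-50],[-100,-45,-50],[-150,-70,-50],[-200,-90,-50],[-250,-105,-50],[-270,-114,-50],[-270,-114,-50],[-270,-114,-50],[-270,-114,-50],[-270,-114,-50]],"twist":[[0,0,-10],[0,0,-20],[0,0,-30],[0,0,-40],[0,0,-50],[0,0,-60],[0,0,-70],[0,0,-76.4],[0,0,-76.4],[0,0,-76.4]],"grip":[0.2,0.2,0.2,0.2,0.2,0.2,0.2,0.2,0.2,0.2]}'
python3 - <<'E'
from h import *
for n in("scene","side","wrist"):
    c=cam(n); np.savez(f"{n}1.npz",**c); cv2.imwrite(f"pics/{n}1.png",c["color"][...,::-1])
print(c["eye"],c["R"],c["fx"])
E
sed -i 's/0\.npz/1.npz/' m.py; python3 m.py | grep -v -e tool -e tor
```

```text
clock: 1.35
tcp_pos: [0.5359, -0.2698, 0.2456]
eef_rot: [0.119, 0.993, 0.0, -0.0]
contact_force: [0.1, 1.2, -0.8]
finger_gap: 0.598
grip_force: 0.0
[ 0.46351546 -0.25213386  0.42362098] [[ 2.35678991e-01 -9.28127372e-01 -2.88157932e-01]
 [ 9.71830848e-01  2.24938572e-01  7.03380547e-02]
 [-4.64840315e-04 -2.96617969e-01  9.54996107e-01]] 291.903775784467
scene shelf 1564 c [512.7 286.6] sz [176.3 122.1] ang 6.1 z med [113.  116.4 119.5] bbox [357 110  67  46]
scene floorboard 1112 c [516.5 256.8] sz [158.1 122.4] ang 7.9 z med [ 4.8  8.3 12.2] bbox [349 141  46  44]
scene tubrim 946 c [ 535.3 -270.1] sz [150.  204.6] ang 76.4 z med [ 95.8 100.3 105.7] bbox [189 188  77  76]
scene trayinside 2413 c [ 527.1 -264.1] sz [138.1 183.9] ang 77.6 z med [35.8 41.7 83.3] bbox [193 191  70  63]
scene bulbs 973 c [768.8 175.3] sz [148.8 154.4] ang 5.3 z med [12.  28.8 44.7] bbox [376 213  79  44]
side shelf 5913 c [513.  289.8] sz [169.3 118. ] ang 6.2 z med [116.8 118.9 120.8] bbox [305 295  98  64]
side floorboard 290 c [725.2 199.3] sz [51.  53.1] ang 2.4 z med [ 3.7  5.7 21.3] bbox [244 283  27  25]
side tubrim 657 c [ 534.8 -270. ] sz [156.6 200.3] ang 76.5 z med [ 95.7 101.2 106.6] bbox [315 112  84  50]
side trayinside 1185 c [ 538.8 -279. ] sz [117.6 158.4] ang 78.2 z med [39.8 47.9 82.6] bbox [323 120  64  37]
side bulbs 767 c [769.4 230.3] sz [135.7  47.7] ang 5.3 z med [12.7 33.6 46.7] bbox [197 290  67  28]
230 225 [ 503. -249.   37.]
228 232 [ 557. -276.   86.]
375 165 [524. 237.  10.]
365 165 [507. 211.  11.]
385 178 [583. 228.   9.]
400 178 [602. 273.  -1.]
420 150 [587. 355.  60.]
375 243 [761.  43.  25.]
```

View pics/wrist1.png

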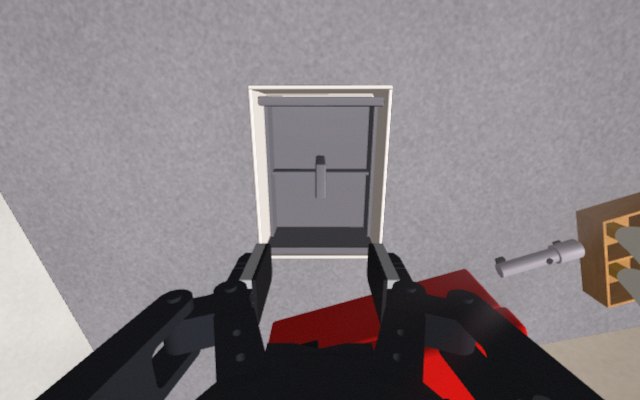

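The wrist view shows the grip at (320,158–195), close to the centre line between the fingers. The tray's end walls are at rows 100 and 252. Next I'll measure the grip and tray from depth and check them by rays.

```bash
python3 - <<'E'
from h import *
c=dict(np.load("wrist1.npz"));P=cloud(c);Z=P[...,2]
def rect(m,l):
    q=P[m]; r=cv2.minAreaRect((q[:,:2]*1000).astype(np.float32)); print(l,len(q),np.round(r[0],1),np.round(r[1],1),round(r[2],1),"z",np.round(np.percentile(q[:,2],[5,50,95])*1000,1))
v,u=np.mgrid[0:400,0:640]
w=(u>290)&(u<350)&(v>140)&(v<210)
rect(w&(Z>.098)&(Z<.115),"grip top depth")
rect(w&(Z>.068)&(Z<.115),"grip")
print("floor",np.median(Z[200:215,285:305])*1000,"rows",[(r,np.round(P[r,320]*1000)) for r in (98,101,104,156,160,163,249,251)])
V=cv2.cvtColor(c["color"],cv2.COLOR_RGB2GRAY).astype(int)
for r in (101,158,160,185,249): print(r,V[r,[*range(255,275,2)]],V[r,306:336])
print("col320",V[150:200,320])
# two-view check: wrist and side tray far wall etc
m=(V>200)&(u>240)&(u<400)&(v>80)&(v<265)&(Z>.09)
rect(m,"tub rim")
g=(V<150)&(u>255)&(u<390)&(v>90)&(v<265)&(Z>.102)&(Z<.112)
rect(g,"tray top")
E
```

```text
grip top depth 357 [ 538.6 -268.4] [11.1 39.5] 76.2 z [104.3 105.8 107. ]
grip 398 [ 538.6 -268.4] [11.3 39.5] 76.7 z [ 84.9 105.7 106.9]
floor 39.88215767068165 rows [(98, array([ 453., -249.,  106.])), (101, array([ 456., -249.,  105.])), (104, array([ 458., -250.,  106.])), (156, array([ 519., -265.,   47.])), (160, array([ 520., -265.,   77.])), (163, array([ 519., -265.,   99.])), (249, array([ 619., -289.,  106.])), (251, array([ 622., -290.,  107.]))]
101 [227 204 130 128 128 127 129 127 128 130] [130 132 130 131 130 130 130 128 128 131 130 128 131 129 128 131 131 130
 129 131 130 131 131 129 128 131 131 130 129 129]
158 [246 229 228 228 227 228 128 123 113 115] [128 126 127 127 128 129 128 126 127 108  65  56  56  54  58  56  60  61
  89 119 126 128 128 128 128 129 127 128 126 126]
160 [247 228 228 228 228 228 127 122 111 115] [127 128 128 130 128 128 126 126 128 103  52  55  56  58  56  58  59  62
  75 111 129 125 127 126 127 126 128 126 126 128]
185 [209 244 228 228 229 228 207 126 117 114] [126 125 126 125 125 125 126 127 119  92  95 124 124 124 126 129 130 130
 139 139 124 126 124 125 125 125 128 124 126 127]
249 [ 89  88  88  88  64  15  29  30  98 125] [125 125 127 125 126 127 125 124 125 126 125 125 125 128 127 127 126 127
 126 124 126 125 127 125 123 123 126 126 123 126]
col320 [126 126 127 127 122  98  56  55  58  56  56  56  58  61  87 117 124 124
 124 123 122 125 121 125 126 125 126 126 126 126 127 126 127 125 124 126
 124 126 126 129 126 130 128 129 128 128 128 129 127 126]
tub rim 1818 [ 536.9 -268.7] [149.7 198.6] 76.6 z [ 93.4 100.6 102. ]
tray top 2211 [ 539.3 -269.3] [129.4 179.9] 76.4 z [104.4 105.8 107.1]
```

```bash
python3 -m inch '{"translation":[[-2,2,30],[-2,2,70],[-2,2,110],[-2,2,140],[-2,2,160],[-2,2,171],[-2,2,171],[-2,2,171],[-2,2,171],[-2,2,171],[-2,2,171]],"twist":[[0,0,0],[0,0,0],[0,0,0],[0,0,0],[0,0,0],[0,0,0],[0,0,0],[0,0,0],[0,0,0],[0,0,0],[0,0,0]],"grip":[0.2,0.2,0.2,0.2,0.2,0.2,0.2,-1,-1,-1,-1]}'
```

```text
clock: 2.88
tcp_pos: [0.5385, -0.2686, 0.0752]
eef_rot: [0.118, 0.993, -0.0, 0.0]
contact_force: [-0.1, 0.0, -0.6]
finger_gap: -0.003
grip_force: 0.0
```

```bash
python3 - <<'E'
from h import *
c=cam("wrist"); s=cam("scene"); d=cam("side")
o=np.zeros((600,800,3),np.uint8)
o[:400,:640]=c["color"]; o[400:,:400]=cv2.resize(s["color"][150:270,150:390],(400,200)); o[400:,400:]=cv2.resize(d["color"][80:200,240:480],(400,200))
cv2.imwrite("pics/w2.png",o[...,::-1]); print(robot.get_state()["finger_gap"],robot.get_state()["grip_force"])
E
```

```text
-0.0017504186558375406 0.0
```

View pics/w2.png

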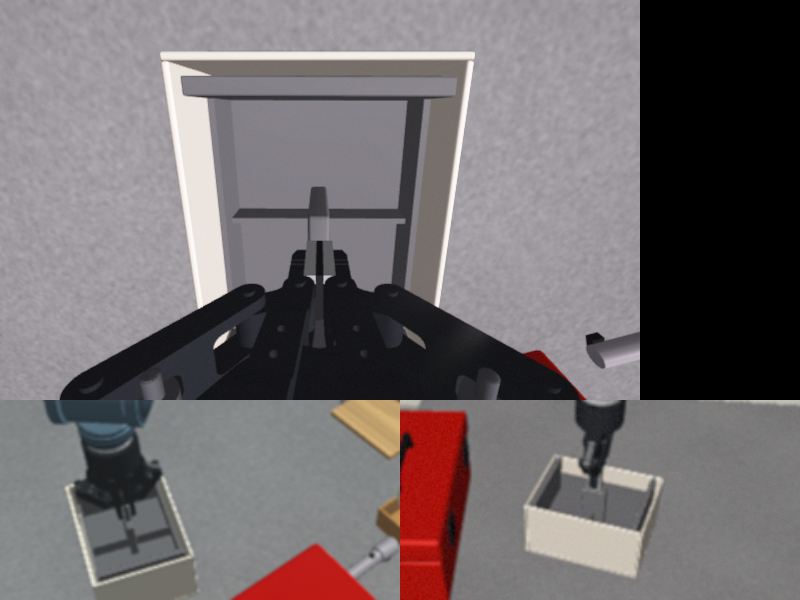

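The fingers show at (318,240–275), shut, and the grip plate at (318,187–240) in front of them. I'll check the depth along that column.

```bash
python3 - <<'E'
from h import *
c=cam("wrist");P=cloud(c)
for r in range(180,300,6): print(r,[tuple(np.round(P[r,u]*1000).astype(int)) for u in (309,314,318,322,328)],c["color"][r,318])
for n in("scene","side"):
    d=cam(n);Q=cloud(d); w=(abs(Q[...,0]-.5385)<.035)&(abs(Q[...,1]+.2686)<.02)&(Q[...,2]>.065)&(Q[...,2]<.13)
    dark=d["color"].mean(-1)
    for a,b in ((65,80),(80,95),(95,110),(110,130)):
        k=w&(Q[...,2]*1000>a)&(Q[...,2]*1000<b); print(n,a,k.sum(),np.round(Q[k].min(0)*1000),np.round(Q[k].max(0)*1000),dark[k].mean() if k.any() else 0)
E
```

```text
180 [(np.int64(513), np.int64(-270), np.int64(39)), (np.int64(514), np.int64(-267), np.int64(39)), (np.int64(515), np.int64(-264), np.int64(40)), (np.int64(515), np.int64(-261), np.int64(40)), (np.int64(516), np.int64(-256), np.int64(40))] [128 127 133]
186 [(np.int64(518), np.int64(-271), np.int64(40)), (np.int64(518), np.int64(-268), np.int64(40)), (np.int64(519), np.int64(-265), np.int64(40)), (np.int64(520), np.int64(-262), np.int64(39)), (np.int64(521), np.int64(-257), np.int64(40))] [110 108 115]
192 [(np.int64(522), np.int64(-272), np.int64(40)), (np.int64(519), np.int64(-267), np.int64(56)), (np.int64(519), np.int64(-265), np.int64(56)), (np.int64(520), np.int64(-262), np.int64(57)), (np.int64(526), np.int64(-258), np.int64(40))] [61 58 61]
198 [(np.int64(527), np.int64(-274), np.int64(40)), (np.int64(518), np.int64(-267), np.int64(71)), (np.int64(519), np.int64(-265), np.int64(71)), (np.int64(520), np.int64(-262), np.int64(71)), (np.int64(530), np.int64(-260), np.int64(40))] [59 57 61]
204 [(np.int64(531), np.int64(-275), np.int64(40)), (np.int64(519), np.int64(-267), np.int
[... 3866 characters left out ...]
), np.int64(-269), np.int64(148)), (np.int64(538), np.int64(-267), np.int64(148)), (np.int64(530), np.int64(-263), np.int64(160))] [46 45 50]
scene 65 22 [ 526. -280.   66.] [ 558. -268.   79.] 61.68181818181818
scene 80 21 [ 523. -280.   81.] [ 558. -268.   95.] 65.46031746031747
scene 95 33 [ 532. -280.   97.] [ 558. -268.  108.] 88.90909090909089
scene 110 52 [ 530. -284.  111.] [ 550. -258.  130.] 62.98717948717949
side 65 56 [ 516. -271.   65.] [ 554. -253.   80.] 99.81547619047618
side 80 60 [ 517. -270.   80.] [ 555. -258.   95.] 99.51666666666668
side 95 70 [ 516. -276.   95.] [ 556. -257.  109.] 106.94285714285716
side 110 37 [ 525. -271.  110.] [ 548. -255.  130.] 85.82882882882882
```

```bash
python3 - <<'E'
from h import *
for n,k in(("scene",0),("side",0),("side",1),("scene",1)):
    c=dict(np.load(f"{n}{k}.npz"));Q=cloud(c); g=c["color"].mean(-1)
    t=(.6494,0) if k==0 else (.5359,-.2698)
    m=(np.hypot(Q[...,0]-t[0],Q[...,1]-t[1])<.07)&(Q[...,2]>.14)&(Q[...,2]<.4)
    print(n,k,"lowest",np.round(np.percentile(Q[m][:,2],[0,1,3,10])*1000,1),m.sum())
c=cam("wrist");P=cloud(c); m=(np.hypot(P[...,0]-.5385,P[...,1]+.2686)<.013)&(P[...,2]>.108); print(np.round(np.percentile(P[m][:,2],[0,1,3])*1000,1))
c=cam("side");P=cloud(c); m=(np.hypot(P[...,0]-.5385,P[...,1]+.2686)<.02)&(P[...,2]>.108); print(np.round(np.percentile(P[m][:,2],[0,1,3])*1000,1)); s=robot.get_state(); print(s["tcp_pos"],s["q"])
E
```

```text
scene 0 lowest [241.2 246.8 253.3 271.6] 1475
side 0 lowest [245.4 252.8 261.1 290.3] 2489
side 1 lowest [286.  288.  292.8 302.7] 870
scene 1 lowest [284.9 290.7 296.7 320.4] 1445
[113.8 116.5 119.8]
[108.1 108.4 108.8]
[ 0.53839224 -0.26850652  0.07484579] [-6.50886513e-01  2.69898865e-01  1.76469196e+00 -7.93104447e-06
  1.10710288e+00 -1.98430843e+00]
```

The fingertips really end about 39 mm above the reported TCP. That holds in both cameras and at every pose, so I'll treat the true tip height as the reported z plus 39 mm. I'll open, go 41 mm lower and close.

```bash
python3 -m inch '{"translation":[[0,0,0],[0,0,0],[0,0,0],[0,0,0],[0,0,20],[0,0,35],[0,0,41],[0,0,41],[0,0,41],[0,0,41],[0,0,41],[0,0,41]],"twist":[[0,0,0],[0,0,0],[0,0,0],[0,0,0],[0,0,0],[0,0,0],[0,0,0],[0,0,0],[0,0,0],[0,0,0],[0,0,0],[0,0,0]],"grip":[0.2,0.2,0.2,0.2,0.2,0.2,0.2,0.2,-1,-1,-1,-1]}'
```

```text
clock: 4.78
tcp_pos: [0.5389, -0.2689, 0.0347]
eef_rot: [0.118, 0.993, -0.0, 0.001]
contact_force: [-0.5, -1.4, 2.6]
finger_gap: 0.131
grip_force: 58.9
```

```bash
python3 -m inch '{"translation":[[0,0,-8],[0,0,-25],[0,0,-45],[0,0,-65],[0,0,-85],[0,0,-105],[0,0,-115],[0,0,-115],[0,0,-115]],"twist":[[0,0,0],[0,0,0],[0,0,0],[0,0,0],[0,0,0],[0,0,0],[0,0,0],[0,0,0],[0,0,0]],"grip":[-1,-1,-1,-1,-1,-1,-1,-1,-1]}'
python3 - <<'E'
from h import *
s=cam("scene"); d=cam("side"); w=cam("wrist")
for n,c in(("scene",s),("side",d)):
    P=cloud(c);m=(np.hypot(P[...,0]-.539,P[...,1]+.269)<.15)&(abs(P[...,2]-.101)<.012)&(c["color"].min(-1)>150); q=P[m]
    r=cv2.minAreaRect((q[:,:2]*1000).astype(np.float32)); print(n,np.round(r[0]),np.round(r[1]),r[2])
o=np.zeros((600,800,3),np.uint8)
o[:400,:640]=w["color"]; o[400:,:400]=cv2.resize(s["color"][150:270,150:390],(400,200)); o[400:,400:]=cv2.resize(d["color"][80:200,240:480],(400,200))
cv2.imwrite("pics/w3.png",o[...,::-1])
E
```

```text
clock: 5.9
tcp_pos: [0.5379, -0.2681, 0.1479]
eef_rot: [0.118, 0.993, 0.0, -0.001]
contact_force: [0.3, 0.6, -1.4]
finger_gap: 0.136
grip_force: 58.4
scene [ 536. -270.] [149. 200.] 76.50601959228516
side [ 536. -267.] [152. 199.] 76.38384246826172
```

View pics/w3.png

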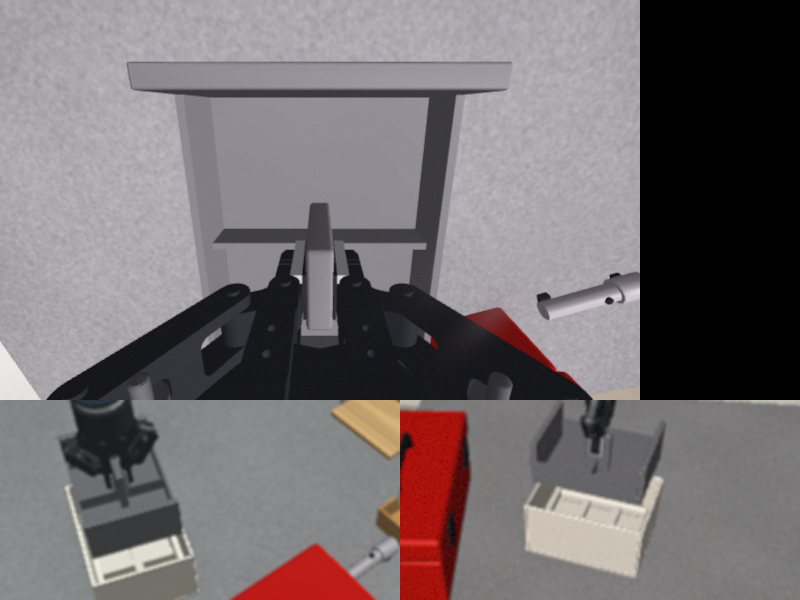

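The tray is clear of the tub and level, and the tub still holds the compartment tray. The grip is seated between the pads at (320,270). Now I'll swing it to open worktop in front of the bay, already in line with it.

```bash
python3 -m inch '{"translation":[[4,20,0],[10,50,0],[18,90,0],[26,130,0],[34,170,0],[42,205,0],[48,230,0],[50,243,0],[50,243,0],[50,243,0],[50,243,0]],"twist":[[0,0,0],[0,0,8],[0,0,16],[0,0,25],[0,0,34],[0,0,43],[0,0,52],[0,0,61],[0,0,67],[0,0,70.2],[0,0,70.2]],"grip":[-1,-1,-1,-1,-1,-1,-1,-1,-1,-1,-1]}' && python3 -m inch '{"translation":[[0,0,25],[0,0,55],[0,0,85],[0,0,110],[0,0,130],[0,0,140],[0,0,145],[0,0,148],[0,0,148]],"twist":[[0,0,0],[0,0,0],[0,0,0],[0,0,0],[0,0,0],[0,0,0],[0,0,0],[0,0,0],[0,0,0]],"grip":[-1,-1,-1,-1,-1,-1,-1,-1,-1]}'
```

```text
clock: 7.42
tcp_pos: [0.5465, -0.0196, 0.1487]
eef_rot: [0.667, 0.745, -0.0, -0.0]
contact_force: [-0.2, -0.2, -0.8]
finger_gap: 0.134
grip_force: 58.5
clock: 8.55
tcp_pos: [0.5473, -0.0206, 0.0013]
eef_rot: [0.668, 0.744, 0.0, 0.0]
contact_force: [0.4, 0.6, -1.0]
finger_gap: 0.129
grip_force: 58.5
```

Now I'll release, hold for a moment, and rise.

```bash
python3 -m inch '{"translation":[[0,0,1],[0,0,1],[0,0,1],[0,0,1],[0,0,1],[0,0,-20],[0,0,-60],[0,0,-110],[0,0,-160],[0,0,-200],[0,0,-200],[0,0,-200]],"twist":[[0,0,0],[0,0,0],[0,0,0],[0,0,0],[0,0,0],[0,0,0],[0,0,0],[0,0,0],[0,0,0],[0,0,0],[0,0,0],[0,0,0]],"grip":[0,0,0,0,0,0,0,0,0,0,0,0]}'
cat > tray.py <<'E'
from h import *
c=cam("wrist");P=cloud(c);Z=P[...,2]; s=robot.get_state(); t=s["tcp_pos"]
m=(abs(Z-.070)<.005)&(c["range_z"]>0)
for n in("scene","side"):
    d=cam(n);Q=cloud(d); k=(abs(Q[...,2]-.07)<.005)&(np.hypot(Q[...,0]-.547,Q[...,1]+.02)<.14)&(d["color"].astype(int).ptp(-1)<25 if hasattr(np.ndarray,'ptp') else np.ptp(d["color"].astype(int),axis=-1)<25)
    r=cv2.minAreaRect((Q[k][:,:2]*1000).astype(np.float32)); print(n,k.sum(),np.round(r[0],1),np.round(r[1],1),round(r[2],1))
k,lab,st,ce=cv2.connectedComponentsWithStats(m.astype(np.uint8))
for i in range(1,k):
    if st[i,4]>150:
        q=P[lab==i]; r=cv2.minAreaRect((q[:,:2]*1000).astype(np.float32)); print("wrist",st[i],np.round(r[0],1),np.round(r[1],1),round(r[2],1),"z",np.round(np.median(q[:,2])*1000,1))
q=P[m]
for S in ("floorboard",):
    d=cam("scene");Q=cloud(d);h=cv2.cvtColor(d["color"],cv2.COLOR_RGB2HSV)
    k=(h[...,0]>8)&(h[...,0]<25)&(h[...,1]>80)&(abs(Q[...,2]-.01)<.006)&(Q[...,0]<.66)&(Q[...,0]>.4)&(Q[...,1]>.15)&(Q[...,1]<.235)
    q=Q[k]*1000; front=[(x0,np.round(q[(q[:,0]>x0)&(q[:,0]<x0+20)][:,1].min(),1)) for x0 in range(440,600,20) if ((q[:,0]>x0)&(q[:,0]<x0+20)).sum()>5]
    print("floor front y by x",front,"x lo/hi",np.percentile(q[:,0],[1,99]),"z",np.median(q[:,2]))
cv2.imwrite("pics/t.png",c["color"][...,::-1]); print(t,s["finger_gap"])
E
python3 tray.py
```

```text
clock: 10.05
tcp_pos: [0.5463, -0.0204, 0.1999]
eef_rot: [0.668, 0.744, -0.0, -0.001]
contact_force: [-0.8, 0.2, -1.0]
finger_gap: 0.503
grip_force: 0.0Traceback (most recent call last):
  File "tray.py", line 5, in <module>
    d=cam(n);Q=cloud(d); k=(abs(Q[...,2]-.07)<.005)&(np.hypot(Q[...,0]-.547,Q[...,1]+.02)<.14)&(d["color"].astype(int).ptp(-1)<25 if hasattr(np.ndarray,'ptp') else np.ptp(d["color"].astype(int),axis=-1)<25)
                                                                                                ^^^^^^^^^^^^^^^^^^^^^^^^^^
AttributeError: `ptp` was removed from the ndarray class in NumPy 2.0. Use np.ptp(arr, ...) instead.
```

```bash
python3 - <<'E'
s=open("tray.py").read()
a=s.index('&(d["color"].astype(int).ptp'); b=s.index("\n",a)
s=s[:a]+'&(np.ptp(d["color"].astype(int),axis=-1)<25)'+s[b:]
open("tray.py","w").write(s)
E
python3 tray.py
```

```text
scene 316 [547.7 -20.6] [133.  183.3] 6.3
side 516 [546.3 -18.8] [129.7 182.3] 6.2
wrist [584  19  20  53 191] [788.1 138.4] [14.6 44.5] 14.1 z 70.1
wrist [ 257   95  131    9 1166] [539.8  64.9] [130.    7.7] 6.2 z 69.9
wrist [316 164  12  36 394] [548.9 -19.4] [11.8 39.3] 6.1 z 69.8
wrist [280 248  80  10 672] [ 556.2 -104.9] [92.7 10.5] 5.6 z 69.8
wrist [481 248 150  59 783] [820.2 -81.4] [173.1  70.4] 31.7 z 70.0
wrist [273 306  98  34 532] [ 570.5 -200.7] [  3.1 131.2] 76.7 z 70.2
floor front y by x [(440, np.float64(191.0)), (460, np.float64(191.8)), (480, np.float64(193.9)), (500, np.float64(195.6)), (520, np.float64(196.5)), (540, np.float64(201.0)), (560, np.float64(202.4)), (580, np.float64(204.3))] x lo/hi [445.30719577 597.20696167] z 8.536202024698625
[ 0.54588247 -0.02034171  0.1988934 ] 0.4989116060032935
```

View pics/t.png

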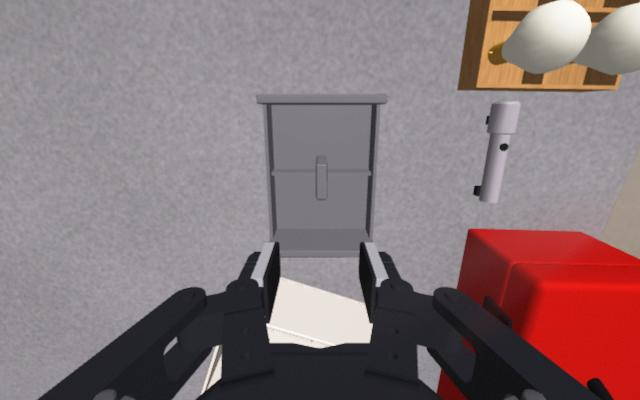

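The tray stands flat at (548,−20), and the wrist view shows its near end wall at row 250. I'll turn 90° and go above that end wall.

```bash
python3 -m inch '{"translation":[[-20,0,0],[-50,1,0],[-75,2,0],[-85,3,0],[-85,3,0],[-85,3,0],[-85,3,0],[-85,3,0],[-85,3,0],[-85,3,0],[-85,3,0]],"twist":[[0,0,-10],[0,0,-20],[0,0,-30],[0,0,-40],[0,0,-50],[0,0,-60],[0,0,-70],[0,0,-80],[0,0,-90],[0,0,-90],[0,0,-90]],"grip":[0,0,0,0,0,0,0,0,0,0,0]}'
python3 tray.py | grep -e wrist -e '^\['; python3 -c "
from h import *
print(robot.get_state()['q'])"
```

```text
clock: 11.72
tcp_pos: [0.559, -0.1047, 0.2006]
eef_rot: [-0.053, 0.999, 0.0, -0.0]
contact_force: [-0.3, -0.0, 0.1]
finger_gap: 0.498
grip_force: 0.0
wrist [  82   20  123  225 1911] [ 556.3 -323.8] [235.5 111.7] 21.2 z 70.1
wrist [213  74  49 175 362] [ 554.5 -195.9] [  1.3 197.5] 76.6 z 70.3
wrist [316 119   9 117 998] [ 557.9 -104.3] [128.8   8.8] 6.4 z 69.8
wrist [ 463  118   29  118 1201] [539.7  65.4] [130.2  10.1] 6.3 z 69.6
wrist [380 174  38  12 415] [548.4 -19.2] [12.  40.5] 6.6 z 69.6
wrist [605 243  35   8 154] [598.1 257.8] [ 7.1 39.2] 9.0 z 69.9
wrist [527 317  33  25 169] [717.6 196.7] [19.8 47.7] 44.7 z 70.4
wrist [ 59 325  72   8 345] [ 781.9 -371.1] [ 3.6 86.4] 5.1 z 69.4
wrist [268 329  57  10 305] [ 761.  -113.7] [ 6.  73.1] 1.5 z 69.7
[ 0.55906574 -0.10473353  0.20068721] 0.5031701263631324
[-3.84463927e-01  5.21546808e-02  1.76379357e+00  2.83116118e-05
  1.32569205e+00 -2.06256875e+00]
```

```bash
python3 -m inch '{"translation":[[0,0,40],[0,0,90],[0,0,135],[0,0,170],[0,0,192],[0,0,202],[0,0,204],[0,0,204],[0,0,204],[0,0,204],[0,0,204],[0,0,204]],"twist":[[0,0,0],[0,0,0],[0,0,0],[0,0,0],[0,0,0],[0,0,0],[0,0,0],[0,0,0],[0,0,0],[0,0,0],[0,0,0],[0,0,0]],"grip":[0,0,0,0,0,0,0,-1,-1,-1,-1,-1]}'
```

```text
clock: 13.42
tcp_pos: [0.56, -0.1049, -0.0019]
eef_rot: [-0.054, 0.999, -0.0, 0.001]
contact_force: [-0.5, 2.0, 5.3]
finger_gap: 0.096
grip_force: 59.6
```

```bash
python3 -m inch '{"translation":[[0,0,-4],[0,0,-9],[0,0,-14],[0,0,-18],[0,0,-20],[0,0,-20],[0,0,-20]],"twist":[[0,0,0],[0,0,0],[0,0,0],[0,0,0],[0,0,0],[0,0,0],[0,0,0]],"grip":[-1,-1,-1,-1,-1,-1,-1]}'
cat > lvl.py <<'E'
from h import *
import sys
b=R.from_euler("z",96.2,degrees=True).as_matrix(); o=np.array([.5194,.2308,0])
t=robot.get_state()["tcp_pos"]
for n in("scene","side","wrist"):
    c=cam(n);P=(cloud(c)-o)@b; X,Y,Z=[P[...,i]*1000 for i in range(3)]
    gray=np.ptp(c["color"].astype(int),axis=-1)<25
    xt=((t-o)@b)[0]*1000   # near wall x
    for l,x in(("near",xt),("grip",xt+85.5),("far",xt+171)):
        m=gray&(abs(X-x)<(24 if l=="grip" else 9))&(abs(Y)<(8 if l=="grip" else 75))&(Z>60)&(Z<104)&(c["range_z"]>0)
        if l=="near": m&=abs(Y)>20
        if m.sum()<15: continue
        top=np.percentile(Z[m],90); k=m&(Z>top-4)
        print(n,l,m.sum(),"top z",round(np.median(Z[k]),1),"x",np.round(np.percentile(X[k],[3,97]),1),"y",np.round(np.percentile(Y[k],[2,98]),1))
    if n=="wrist": cv2.imwrite("pics/l.png",c["color"][...,::-1])
print("tcp bay",np.round((t-o)@b*1000,1))
E
python3 lvl.py
```

```text
clock: 14.3
tcp_pos: [0.559, -0.1047, 0.0167]
eef_rot: [-0.054, 0.999, 0.0, -0.0]
contact_force: [-0.7, 0.3, -1.6]
finger_gap: 0.1
grip_force: 58.5
scene near 138 top z 86.7 x [-344.1 -335.3] y [-62.2 -20.4]
scene grip 134 top z 86.6 x [-274.7 -236.2] y [-6.2  6. ]
scene far 325 top z 86.9 x [-173.5 -163.4] y [-62.7  60.8]
side near 354 top z 89.6 x [-341.8 -332. ] y [-61.6  62.6]
side grip 110 top z 89.5 x [-269.7 -232.2] y [-5.   6.7]
side far 593 top z 89.2 x [-170.3 -161.4] y [-59.7  62.6]
wrist near 3144 top z 88.4 x [-342.2 -333.8] y [-29.4  63.2]
wrist grip 5351 top z 88.0 x [-272.2 -235. ] y [-6.4  5.2]
wrist far 1910 top z 71.3 x [-172.7 -170.2] y [-65.5 -39.4]
tcp bay [-337.8   -3.1   16.7]
```

Held level at all points, with the underside about 18 mm up and centred on the bay. Moving in along the bay axis (tool +y).

```bash
python3 -m inch '{"translation":[[0,15,0],[0,40,0],[0,75,0],[0,110,0],[0,145,0],[0,175,0],[0,200,0],[0,220,0],[0,235,0],[0,240,0],[0,240,0],[0,240,0]],"twist":[[0,0,0],[0,0,0],[0,0,0],[0,0,0],[0,0,0],[0,0,0],[0,0,0],[0,0,0],[0,0,0],[0,0,0],[0,0,0],[0,0,0]],"grip":[-1,-1,-1,-1,-1,-1,-1,-1,-1,-1,-1,-1]}'; python3 lvl.py
```

```text
clock: 15.95
tcp_pos: [0.5334, 0.1333, 0.0169]
eef_rot: [-0.054, 0.999, -0.0, 0.0]
contact_force: [0.0, -0.4, -1.5]
finger_gap: 0.096
grip_force: 58.5
scene near 139 top z 86.6 x [-105.1  -95.3] y [-64.1  63.9]
scene grip 106 top z 87.0 x [-34.5   3.1] y [-6.4  6.4]
side near 439 top z 89.3 x [-103.4  -93.2] y [-61.9  63.5]
side grip 48 top z 89.5 x [-31.8 -16. ] y [-5.5  4.9]
wrist near 3139 top z 88.6 x [-102.8  -94.4] y [-29.7  63. ]
wrist grip 5354 top z 88.2 x [-32.7   4.5] y [-6.7  5. ]
tcp bay [-98.5  -3.4  16.9]
```

View pics/l.png

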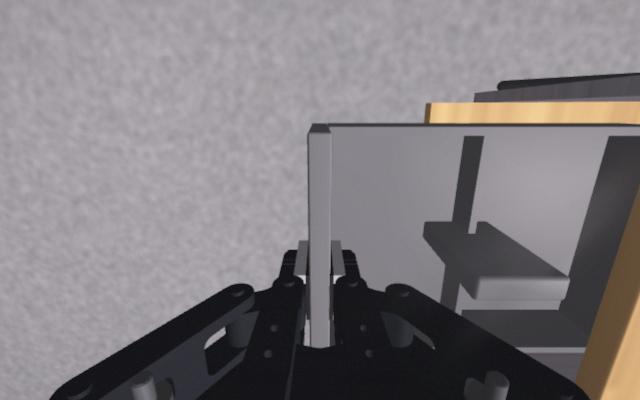

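The tray is entering straight, with the floor board's front edge at column 428. I'll go nearly home and then lower it onto the board.

```bash
python3 -m inch '{"translation":[[0,8,0],[0,16,0],[0,21,0],[0,22,0],[0,22,3],[0,22,6],[0,22,8],[0,22,8]],"twist":[[0,0,0],[0,0,0],[0,0,0],[0,0,0],[0,0,0],[0,0,0],[0,0,0],[0,0,0]],"grip":[-1,-1,-1,-1,-1,-1,-1,-1]}'; python3 -m inch '{"translation":[[0,2,0],[0,4,0],[0,6,0],[0,7,0],[0,7,0]],"twist":[[0,0,0],[0,0,0],[0,0,0],[0,0,0],[0,0,0]],"grip":[-1,-1,-1,-1,-1]}'; python3 lvl.py
```

```text
clock: 17.1
tcp_pos: [0.5307, 0.1556, 0.0086]
eef_rot: [-0.054, 0.999, -0.0, -0.0]
contact_force: [0.8, -0.4, -1.4]
finger_gap: 0.098
grip_force: 58.6
clock: 17.73
tcp_pos: [0.5301, 0.1628, 0.0089]
eef_rot: [-0.054, 0.999, -0.0, 0.0]
contact_force: [0.2, 0.9, -1.6]
finger_gap: 0.101
grip_force: 58.5
scene near 112 top z 79.4 x [-77.  -65.6] y [-63.7  64.6]
scene grip 66 top z 78.7 x [-3.7 22.5] y [-6.   6.9]
side near 368 top z 81.7 x [-73.5 -63.8] y [-61.6  62.6]
wrist near 3119 top z 80.6 x [-73.3 -64.9] y [-29.6  63.1]
wrist grip 3756 top z 80.2 x [-3.5 22.8] y [-6.5  5.1]
tcp bay [-68.8  -3.2   8.9]
```

```bash
python3 -m inch '{"translation":[[0,1,1],[0,2,1],[0,2,1]],"twist":[[0,0,0],[0,0,0],[0,0,0]],"grip":[-1,-1,-1]}'; python3 -m inch '{"translation":[[0,1,0],[0,2,0],[0,2,0]],"twist":[[0,0,0],[0,0,0],[0,0,0]],"grip":[-1,-1,-1]}';
```

```text
clock: 18.25
tcp_pos: [0.5302, 0.1647, 0.0081]
eef_rot: [-0.054, 0.999, 0.0, 0.0]
contact_force: [0.2, -1.4, 1.2]
finger_gap: 0.099
grip_force: 58.8
clock: 18.62
tcp_pos: [0.5309, 0.1652, 0.0083]
eef_rot: [-0.054, 0.999, -0.001, 0.001]
contact_force: [3.7, -7.9, -0.1]
finger_gap: 0.098
grip_force: 58.9
```

Contact with the back plate: about 8 N along the bay and the motion has stopped. I'll ease off, release, rise, back away and look.

```bash
python3 -m inch '{"translation":[[0,-2,0],[0,-2,0],[0,-2,0],[0,-2,0],[0,-2,0],[0,-2,-15],[0,-2,-40],[0,-2,-80],[0,-10,-120],[0,-30,-150],[0,-50,-150],[0,-50,-150]],"twist":[[0,0,0],[0,0,0],[0,0,0],[0,0,0],[0,0,0],[0,0,0],[0,0,0],[0,0,0],[0,0,0],[0,0,0],[0,0,0],[0,0,0]],"grip":[-1,-0.4,-0.4,-0.4,-0.4,-0.4,-0.4,-0.4,-0.4,-0.4,-0.4,-0.4]}'
sed -i 's/^    xt=.*/    xt=-65.5/' lvl.py; python3 lvl.py
python3 - <<'E'
from h import *
s=cam("scene"); d=cam("side"); w=cam("wrist")
for n,c in(("scene",s),("side",d)):
    P=cloud(c);m=(np.hypot(P[...,0]-.539,P[...,1]+.269)<.15)&(abs(P[...,2]-.101)<.012)&(c["color"].min(-1)>150); r=cv2.minAreaRect((P[m][:,:2]*1000).astype(np.float32)); print(n,"tub",np.round(r[0]),np.round(r[1]),r[2])
    m=(abs(P[...,2]-.08)<.005)&(abs(P[...,0]-.525)<.09)&(P[...,1]>.14)&(P[...,1]<.19)&(np.ptp(c["color"].astype(int),axis=-1)<25); r=cv2.minAreaRect((P[m][:,:2]*1000).astype(np.float32)); print("near wall",np.round(r[0],1),np.round(r[1],1),r[2])
o=np.zeros((600,800,3),np.uint8)
o[:300,:480]=cv2.resize(w["color"],(480,300)); o[300:,:400]=cv2.resize(s["color"][90:270,180:460],(400,300)); o[300:,400:]=cv2.resize(d["color"][80:380,190:430],(400,300))
cv2.imwrite("pics/end.png",o[...,::-1])
E
```

```text
clock: 20.12
tcp_pos: [0.5346, 0.1159, 0.1573]
eef_rot: [-0.053, 0.999, 0.0, -0.001]
contact_force: [-0.6, 0.5, -1.1]
finger_gap: 0.301
grip_force: 0.0
scene near 162 top z 78.2 x [-73.2 -63.3] y [-61.8  62.1]
scene grip 62 top z 78.3 x [-2.2 21.2] y [-6.1  5.6]
side near 371 top z 80.8 x [-71.8 -61.8] y [-62.8  63.3]
wrist near 1171 top z 79.8 x [-71.5 -62.9] y [-56.4  62.4]
wrist grip 412 top z 79.6 x [-1.3 13.4] y [-6.3  4.4]
tcp bay [-115.9   -2.7  157.3]
scene tub [ 535. -269.] [149. 204.] 76.42221069335938
near wall [526.3 162.3] [131.1  12.1] 5.533177375793457
side tub [ 566. -208.] [ 79. 216.] 52.931068420410156
near wall [526.1 164.1] [127.1  11.7] 6.006682872772217
```

View pics/end.png

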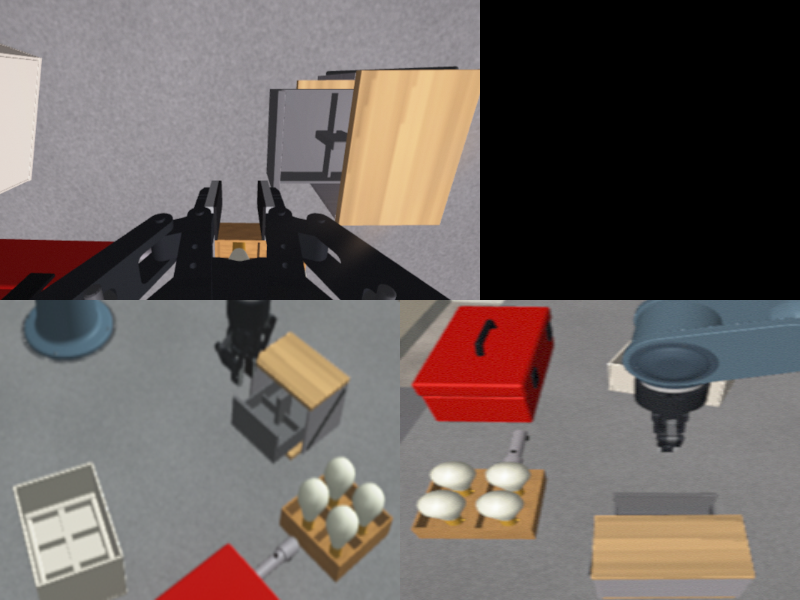

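The tray is in the bay, flat and straight, with its near wall about 71 mm out of the mouth and its top at 80 mm. The tub, compartment tray, torch and bulbs look undisturbed. Handing in.

```bash
python3 -c "
from plant import robot
print(robot.sign_off())"
```

```text
the job is handed in; nothing more can be done
None
```

The job is handed in, with no verdict returned: by my measurements the tray lies flat and straight in the bay, pushed to contact with the back plate and let go, and the tub, compartment tray, torch and bulbs look undisturbed.

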